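# Set the tall glass cell in the light bench

### The arm

A 6-joint arm with a two-finger parallel gripper is mounted at the origin on a cart in front of the work surface, level with it; the furniture and walls round the work are solid. World frame = base frame: x ahead of the robot, y to its left, z up, the work surface at z = 0. Lengths are in m, angles in rad, forces in N, time in s.
With the tool pointing down it reaches from about 0.25 to 0.725 m from the base axis. Payload 4 kg.
Tool frame: the origin (TCP) lies midway between the tips of the shut fingers; the grasp point (between the pads) lies 19 mm behind it; x points along the fingers, y is the direction in which the jaws open and shut, and the axes are right-handed (so a half turn about x gives the same grasp; the last joint's range is limited). The gripper opens to 85 mm and grips with 20 to 120 N. Pads are 22 mm wide; open, the fingers measure 114 mm over their backs; the gripper's body (76 mm by 85 mm) begins 54 mm behind the grasp point. The pads swing forward as they close: fully open they stand 13 mm farther back than shut.
Start: joints at [1.139, 0.241, 0.005, 1.335, 0, 1.571], TCP at [0.209, 0.454, 0.201] pointing down, gripper open.
Joint ranges: [-2.72, 2.72], [-1.05, 1.87], [-1.09, 1.28], [-1.99, 2.15], [-1.42, 1.44], [-3.14, 3.14]. Speed limits (rad/s): [2.79, 2.79, 3.14, 3.14, 3.14, 3.14].

### API

Orientations are given as a unit quaternion [x, y, z, w].
In Python, from workcell import * gives the robot as it stands.
- The arm moves only by the tool play_rows, never from a script. Its argument "plan" is a list of rows, each a list of 7 numbers: the shift along the tool's x, y, z in mm, then the turn, a rotation vector about the tool's x, y, z in rad, then the closure, from -1 (fully open) to 1 (shut). In form: [[x, y, z, rx, ry, rz, grip], ...]. A call has 1 to 20 rows; each row shifts and turns the commanded pose from where the row before left it, along the tool's axes as they then stand; what a row does not reach is not made up. A row lasts 1/12 s, in which the tool goes at most 41.7 mm and 7.16 degrees, less where a joint would pass 70% of its speed; a pose out of reach is approached as far as the arm can. A call with a gripper value outside its range is refused whole. The fingers move at their own pace and stop on an object; the grip force is fixed at half the most. Time passes only in rows, so rows that do not move let the fingers close. It gives the time, the measured TCP pose, the force and the opening at its end, in the units of the state.
- get_obs(): the state, without advancing time (a new reading comes with each control period).
- camera(name): name is "scene" or "top" or "wrist"; returns a dict with "frame" (480x640x3 uint8, red, green, blue), "depth" (480x640 float32, m along the optical axis (not along the pixel's ray), 0 where there is no reading), "fx", "fy", "cx", "cy" (pixels), "distortion" ([k1, k2, p1, p2, k3] as OpenCV has them; the pictures are not rectified), "camera_from_world" (4x4, takes a point from world to camera coordinates). Camera axes: x right, y up, looking along -z (the intrinsics and any distortion apply to the point x, -y, -z); pixel columns grow to the right and rows downward; lengths in m; the calibration is good to about 2 mm. A picture is of the moment at which its call begins.
- job_done(): hands the job in, once; it reports no verdict.
Trained networks look in a picture, given as the dict that the camera call returned (one of the last four; its "shot" number tells which), for a name from the list of things; names that differ only in an ending like _2 or _b are one class to them, and where a whole thing is asked for, a point or a joint stands for the part that bears it (a point fixed in the world has none). Each returns a list of dicts, best first, with "confidence" (0 to 1); they miss things now and then, are a little off and sometimes report something else, mostly with a low value. They report only what shows in the picture. A call takes as long as a camera call. They do not tell look-alikes from the thing itself.
- search_frame(thing, picture): "centre" ([x, y, z] in m, in world coordinates, good to about 4 mm: the middle of the surface that is visible of it).
- pinpoint(thing, picture): "centre" ([x, y, z] in m, in world coordinates, good to about 4 mm: a listed point, or the origin of a listed thing).
The state is a dict: "clock": time; "joint_pos": joint angles; "joint_vel": joint speeds; "tau": joint torques, N m; "eef_pos": TCP position; "tool_rot": TCP orientation; "ft_force": force on the tool from outside, world axes, zero at the start; "ft_torque": the same for the moment, N m; "grip_width": finger opening in m.
Only numpy, scipy, OpenCV 4.12 (cv2) and the standard library are available. Lean on these libraries where they do the work, as an engineer would, in place of code of your own. Each camera call takes 0.05 s, during which the arm holds its last target. There are 200 camera calls.

### The job

Stand the tall glass cell upright in the middle of the black stage of the light bench, turned so that its two clear faces look squarely at the lamp head and the meter head and the light can pass through it. Set it down gently rather than dropping it, let go, and leave the short cell where it is.

Things in the scene. Friction and masses are not known exactly. Their poses are not given: they have to be found in the camera images.
- tall_cell_mid (a point): Centre (half-way up) of the tall cell: upright open-topped box 80 mm high, 28 mm along its x, 40 mm along its y, about 130 g, standing on the table (centre 40 mm up). Faces to its own +x and -x are clear panes; faces to +y and -y are white frosted walls 40 mm apart over all, good to grip. z up. Either clear face may look at the lamp.
- short_cell_mid (a point): Centre (half-way up) of the short cell, same make and footprint (28 x 40 mm) but only 40 mm high: too low for the light beam, not wanted. It starts upright on the table, centre 20 mm above it.
- stage (a point): Centre of the top of the bench's black stage: flat rimless 74 x 74 mm plate, 10 mm above the table. Light runs along its x, 45 mm above it: grey lamp head (slots on top) at -x, grey meter head (dial on top) at +x. Heads are 70 mm wide, tops 80 mm above the table; 92 mm is clear between their lens rings. +y and -y sides are open. Base 224 (x) x 96 (y) x 8 mm, fixed.
Things that resemble listed ones, but are neither listed nor needed, are in the scene too. What is shaped like the part that bears tall_cell_mid but pink or turquoise is not meant.

How it is judged:
At the end, for the whole second after the job is handed in: The tall cell stands upright (within 4.5 degrees) and still on the black stage, its centre within 15 mm of the stage's centre, and its clear faces square to the light path within 12 degrees, either way round (horizontal distance between tall_cell_mid and stage below 0.015 m and angle between the x axis of tall_cell_mid and the x axis of stage, either way round below 0.21 rad and angle between tall_cell_mid's own z axis and vertical below 0.08 rad and z of tall_cell_mid in the frame of stage between 0.035 and 0.045 m and linear speed of tall_cell below 0.02 m/s); the robot touches nothing.
It fails at once if the short cell is moved more than 30 mm (distance of short_cell_mid from where it was at the start of the episode above 0.03 m).
It fails at once if the tall cell is dropped onto the bench (faster than 0.6 m/s within 60 mm above the stage) (horizontal distance between tall_cell_mid and stage below 0.05 m and z of tall_cell_mid in the frame of stage below 0.1 m and linear speed of tall_cell above 0.6 m/s).
It also fails if it takes over 42 s, if anything falls off the work surface, if the arm or the gripper's body presses on something with over 40 N, if the wrist force passes 120 N, or if a joint passes its speed limit or range.

## Working session

There is one attempt and no reset: what is moved stays moved. The work goes in short steps, Python scripts to look and compute and a tool call to move; the robot and the scene stay as the last step left them, time stands still between calls to the robot, and variables do not carry over. Pictures are saved under pics/ and viewed, about 8 in all and at most 12, crops included, and the job is handed in when it is done.

Besides the shell and the picture viewer there is one more tool, called after "Request:" by a JSON object that holds its "name" and its "arguments", one argument or row to a line. play_rows: Moves the arm, as the interface text tells. Its arguments: {"type":"object","properties":{"plan":{"type":"array","items":{"type":"array","items":{"type":"number"}}}},"required":["plan"]}

```bash
mkdir -p pics; cat > h.py <<'E'
from workcell import *
import numpy as np, cv2
def save(c,n,crop=None,s=1):
    f=c["frame"][:,:,::-1]
    if crop: x0,y0,x1,y1=crop; f=f[y0:y1,x0:x1]
    cv2.imwrite("pics/"+n,cv2.resize(f,None,fx=s,fy=s,interpolation=cv2.INTER_CUBIC))
def cloud(c):
    h,w=c["depth"].shape
    u,v=np.meshgrid(np.arange(w),np.arange(h))
    K=np.array([[c["fx"],0,c["cx"]],[0,c["fy"],c["cy"]],[0,0,1.]])
    p=cv2.undistortPoints(np.stack([u,v],-1).reshape(-1,1,2).astype(np.float64),K,np.array(c["distortion"],float)).reshape(h,w,2)
    d=c["depth"]; P=np.stack([p[...,0]*d,-p[...,1]*d,-d,np.ones_like(d)],-1)
    return (P@np.linalg.inv(c["camera_from_world"]).T)[...,:3]
def px(c,X):
    q=(np.array(c["camera_from_world"])@np.append(X,1))[:3]
    K=np.array([[c["fx"],0,c["cx"]],[0,c["fy"],c["cy"]],[0,0,1.]])
    return cv2.projectPoints(np.array([[[q[0],-q[1],-q[2]]]]),np.zeros(3),np.zeros(3),K,np.array(c["distortion"],float))[0].ravel().round(0)
E
python3 - <<'E'
from h import *
a=[]
for n in("top","scene"):
    c=camera(n); a.append(c["frame"]); save(c,n+"0.png")
    for t in("tall_cell_mid","short_cell_mid","stage"):
        for r in pinpoint(t,c): print(n,t,np.round(r["centre"],3),round(r["confidence"],2),px(c,r["centre"]))
print(get_obs())
E
```

```text
top tall_cell_mid [0.383 0.265 0.036] 0.79 [268. 292.]
top tall_cell_mid [ 0.644 -0.006  0.04 ] 0.71 [400. 158.]
top tall_cell_mid [ 0.353 -0.007  0.039] 0.64 [406. 304.]
top tall_cell_mid [0.376 0.189 0.041] 0.51 [306. 295.]
top short_cell_mid [ 0.436 -0.038  0.022] 0.85 [419. 262.]
top short_cell_mid [ 0.646 -0.008  0.042] 0.66 [401. 157.]
top stage [0.528 0.26  0.008] 0.96 [270. 221.]
top stage [ 0.433 -0.042  0.024] 0.61 [421. 263.]
scene tall_cell_mid [ 0.355 -0.001  0.038] 0.93 [291. 342.]
scene tall_cell_mid [ 0.649 -0.004  0.042] 0.78 [418. 256.]
scene tall_cell_mid [0.38  0.178 0.036] 0.55 [232. 277.]
scene short_cell_mid [ 0.437 -0.042  0.022] 0.71 [349. 337.]
scene stage [0.527 0.256 0.009] 0.83 [270. 235.]
{'clock': 0.4, 'joint_pos': array([ 1.13898463e+00,  2.40746900e-01,  4.81477276e-03,  1.33515909e+00,
       -3.04900427e-05,  1.57078473e+00]), 'joint_vel': array([ 1.39882344e-03, -7.04906200e-04,  2.62688210e-05, -3.68869771e-03,
        3.62669200e-04,  8.82777484e-04]), 'tau': array([-2.80696813e-04, -3.71781492e+01,  2.52330029e+01,  5.34755643e-03,
        1.82309532e-05, -8.87598389e-06]), 'eef_pos': array([0.20923218, 0.45402319, 0.20076219]), 'tool_rot': array([ 0.15137698,  0.69070237, -0.15158528,  0.69067876]), 'ft_force': array([ 0.23112201,  0.19896806, -0.81179819]), 'ft_torque': array([-0.07548166,  0.01121565, -0.00319911]), 'grip_width': 0.0856729628694045}
```

```bash
ls -la pics
```

```text
total 1036
drwxr-xr-x 2 agent agent   4096 Dec  5 08:39 .
drwxr-xr-x 3 agent agent   4096 Dec  5 08:39 ..
-rw-r--r-- 1 agent agent 548133 Dec  5 08:39 scene0.png
-rw-r--r-- 1 agent agent 500961 Dec  5 08:39 top0.png
```

View pics/top0.png

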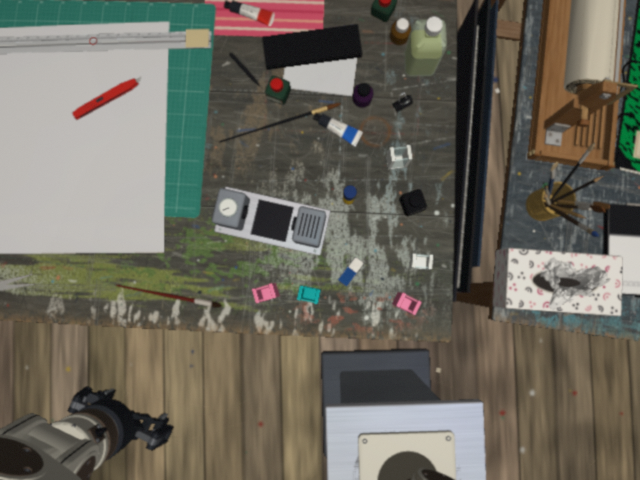

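View pics/scene0.png

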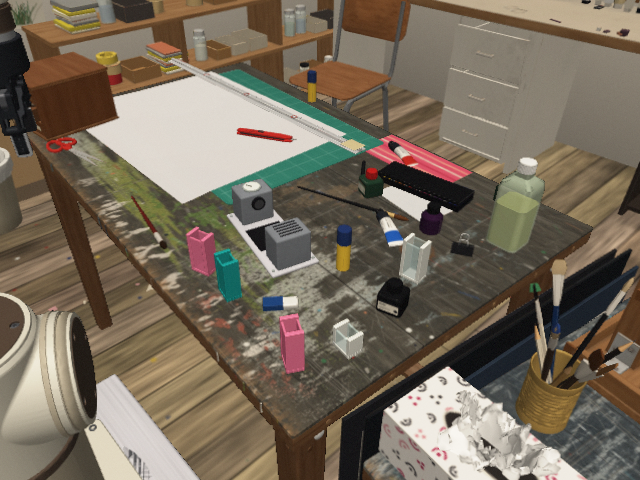

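The only uncoloured tall cell is at top (400,153) and scene (415,258). The low white one at top (422,261) is the short cell. Those at top (264,293) and (407,303) are pink and (309,295) is turquoise, so they are look-alikes. Next I confirm the tall one in a crop and measure its orientation.

```bash
python3 - <<'E'
from h import *
c=camera("top"); s=camera("scene")
f=c["frame"];g=s["frame"]
A=cv2.resize(f[125:185,365:445],(400,300),interpolation=cv2.INTER_CUBIC)
B=cv2.resize(g[215:295,362:469],(400,300),interpolation=cv2.INTER_CUBIC)
C=cv2.resize(f[175:265,205:335],(400,277),interpolation=cv2.INTER_CUBIC)
cv2.imwrite("pics/crop1.png",np.vstack([np.hstack([A,B]),np.hstack([C,np.zeros((277,400,3),np.uint8)])])[:,:,::-1])
P=cloud(c)
# heads: points 0.07<z<0.09 near stage
def rect(m):
    q=P[m][:,:2].astype(np.float32); r=cv2.minAreaRect(q*1000); return len(q),r
d=np.hypot(P[...,0]-.528,P[...,1]-.258)
m=(d<.15)&(P[...,2]>.07)&(P[...,2]<.09)
n,l,st,ce=cv2.connectedComponentsWithStats(m.astype(np.uint8))
for i in range(1,n):
    if st[i,4]>50: print("head",st[i],rect(l==i),P[l==i].mean(0).round(4))
# base by brightness/height
m=(d<.15)&(P[...,2]>.004)&(P[...,2]<.2)
print("base",rect(m))
# cell
d=np.hypot(P[...,0]-.646,P[...,1]+.005)
m=(d<.05)&(P[...,2]>.065)
print("cell top z>.065",m.sum(), rect(m) if m.sum()>3 else '',P[m].mean(0))
m=(d<.05)&(P[...,2]>.02); print("cell",rect(m))
S=cloud(s); d2=np.hypot(S[...,0]-.646,S[...,1]+.005)
for lo,hi in((.065,.09),(.02,.09)):
    m=(d2<.04)&(S[...,2]>lo)&(S[...,2]<hi); q=S[m][:,:2].astype(np.float32); print("scene",len(q),cv2.minAreaRect(q*1000))
# heights around
d=np.hypot(P[...,0]-.646,P[...,1]+.005)
Q=P[(d<.12)&(P[...,2]>.012)&(d>.04)]
for r in Q[::12]: print(r.round(3),end='')
E
```

```text
head [211 188  34  40 965] (965, ((549.0823364257812, 334.4918518066406), (55.00501251220703, 69.86701202392578), 75.7398681640625)) [0.5485 0.3343 0.0754]
head [292 206  34  40 983] (983, ((509.32818603515625, 179.74533081054688), (53.87371063232422, 69.72577667236328), 75.51016235351562)) [0.509  0.1797 0.0748]
head [252 283  24  13 102] (102, ((385.0882568359375, 268.4738464355469), (23.38189697265625, 39.943931579589844), 14.722737312316895)) [0.3894 0.2656 0.077 ]
base (5309, ((529.460693359375, 256.9571533203125), (251.8011932373047, 294.06976318359375), 64.75987243652344))
cell top z>.065 200 (200, ((645.517578125, -2.7505035400390625), (28.49167251586914, 40.5789794921875), 5.924288749694824)) [ 0.64531906 -0.00235797  0.07582653]
cell (415, ((645.1736450195312, -2.615367889404297), (28.745941162109375, 40.56430435180664), 5.0909247398376465))
scene 335 ((641.3452758789062, -1.720376968383789), (31.855356216430664, 41.82754898071289), 6.70914363861084)
scene 933 ((641.8132934570312, -1.745126724243164), (32.909122467041016, 41.918636322021484), 6.919581890106201)
[ 0.762 -0.0
[... 338 characters left out ...]
562 -0.026  0.056][ 0.564 -0.006  0.034][ 0.56  -0.026  0.055][ 0.564 -0.006  0.019][ 0.558 -0.024  0.057][ 0.56  -0.051  0.036][ 0.556 -0.025  0.053][ 0.558 -0.051  0.037][ 0.554 -0.024  0.055][ 0.556 -0.051  0.038][ 0.552 -0.022  0.055][ 0.554 -0.049  0.036][ 0.55  -0.02   0.056][ 0.552 -0.046  0.04 ][ 0.549 -0.02   0.052][ 0.549 -0.046  0.043][ 0.548 -0.02   0.043][ 0.548 -0.044  0.038][ 0.547 -0.018  0.038][ 0.546 -0.042  0.041][ 0.545 -0.018  0.039][ 0.544 -0.042  0.037][ 0.543 -0.018  0.039][ 0.542 -0.042  0.037][ 0.54  -0.02   0.042][ 0.54  -0.046  0.038][ 0.538 -0.024  0.04 ][ 0.539 -0.05   0.029][ 0.536 -0.03   0.04 ][ 0.535 -0.02   0.035][ 0.534 -0.017  0.031][ 0.531 -0.018  0.034]
```

View pics/crop1.png

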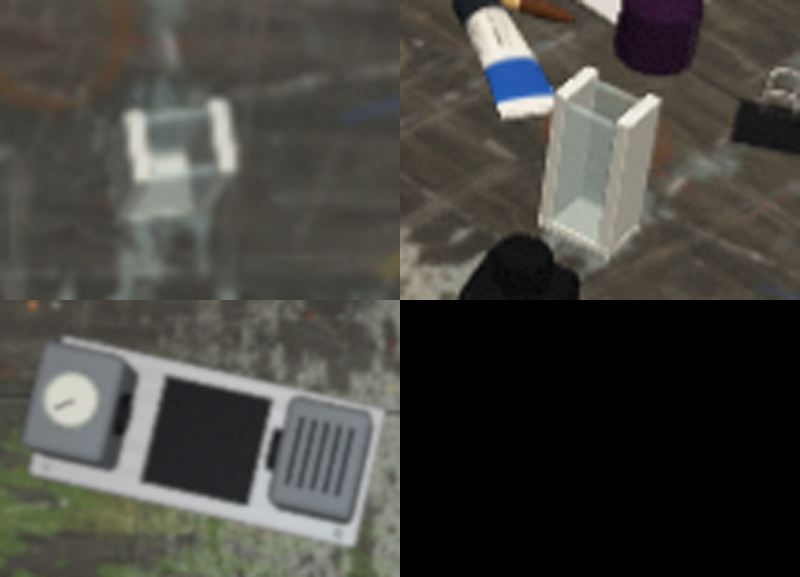

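The crop confirms it: an uncoloured tall open box, with white walls to ±y (crop px (138,145) and (222,135)) and clear panes to ±x. On the bench the meter dial is at upper left and the slotted lamp at lower right.

```bash
cat >> h.py <<'E'
from scipy.spatial.transform import Rotation as R
def go(t,yaw):
    o=get_obs(); M=R.from_quat(o["tool_rot"]).as_matrix(); 
    y=np.array([np.cos(yaw),np.sin(yaw),0]); best=None
    for s in(1,-1):
        T=np.column_stack([[0,0,-1],s*y,np.cross([0,0,-1],s*y)])
        rv=R.from_matrix(M.T@T).as_rotvec()
        print("turn",rv.round(3),"shift before turn mm",(M.T@(t-o["eef_pos"])*1e3).round(1),"after turn",(T.T@(t-o["eef_pos"])*1e3).round(1))
    print("yaw y-axis deg",np.degrees(np.arctan2(M[1,1],M[0,1])),o["eef_pos"],o["joint_pos"].round(2),o["ft_force"].round(1),o["grip_width"])
E
python3 -c "
from h import *
go(np.array([.645,-.003,.2]),np.radians(96.2))"
```

```text
turn [-0.54 -0.    0.  ] shift before turn mm [   0.9 -232.8  587.1] after turn [   0.9 -501.5  383.8]
turn [2.602 0.    0.   ] shift before turn mm [   0.9 -232.8  587.1] after turn [   0.9  501.5 -383.8]
yaw y-axis deg 65.25633061028834 [0.2092598  0.45411383 0.20088274] [1.14 0.24 0.   1.34 0.   1.57] [-0.1  0.   1. ] 0.08527372204346496
```

Request:
{"name": "play_rows", "arguments": {
  "plan": [
    [0,-17,42,0,0,0,-1],
    [0,0,0,-0.09,0,0,-1],
    [0,0,0,-0.09,0,0,-1],
    [0,0,0,-0.09,0,0,-1],
    [0,0,0,-0.09,0,0,-1],
    [0,0,0,-0.09,0,0,-1],
    [0,0,0,-0.09,0,0,-1],
    [0,-28,20,0,0,0,-1],
    [0,-28,20,0,0,0,-1],
    [0,-28,20,0,0,0,-1],
    [0,-28,20,0,0,0,-1],
    [0,-28,20,0,0,0,-1],
    [0,-28,20,0,0,0,-1],
    [0,-28,20,0,0,0,-1],
    [0,-28,20,0,0,0,-1],
    [0,-28,20,0,0,0,-1],
    [0,-28,20,0,0,0,-1]
  ]
}}

```text
clock: 1.92
eef_pos: [0.4678, 0.1655, 0.2011]
tool_rot: [-0.038, 0.706, 0.038, 0.706]
ft_force: [0.3, 0.7, 0.1]
grip_width: 0.0853
```

```bash
python3 -c "
from h import *
go(np.array([.645,-.003,.2]),np.radians(96.2))"
```

```text
turn [-0.  0. -0.] shift before turn mm [   1.1 -186.6  158. ] after turn [   1.1 -186.7  157.9]
turn [ 3.141e+00 -0.000e+00 -1.000e-03] shift before turn mm [   1.1 -186.6  158. ] after turn [   1.1  186.7 -157.9]
yaw y-axis deg 96.19194268949944 [0.46782225 0.165515   0.20109714] [ 0.34  0.23 -0.    1.33  0.    0.23] [0.3 0.7 0.1] 0.08532252496625402
```

Request:
{"name": "play_rows", "arguments": {
  "plan": [
    [0,-23,20,0,0,0,-1],
    [0,-23,20,0,0,0,-1],
    [0,-23,20,0,0,0,-1],
    [0,-23,20,0,0,0,-1],
    [0,-23,20,0,0,0,-1],
    [0,-23,20,0,0,0,-1],
    [0,-23,20,0,0,0,-1],
    [0,-22,17,0,0,0,-1],
    [0,0,0,0,0,0,-1],
    [0,0,0,0,0,0,-1]
  ]
}}

```text
clock: 2.75
eef_pos: [0.6431, 0.0007, 0.1998]
tool_rot: [-0.037, 0.707, 0.037, 0.706]
ft_force: [0.4, 0.9, -0.4]
grip_width: 0.0853
```

```bash
python3 - <<'E'
from h import *
go(np.array([.645,-.003,.2]),np.radians(96.2))
c=camera("wrist"); save(c,"w1.png")
for r in pinpoint("tall_cell_mid",c): print(np.round(r["centre"],4),r["confidence"],px(c,r["centre"]))
P=cloud(c); d=np.hypot(P[...,0]-.645,P[...,1]+.003)
for lo,hi in((.07,.09),(.02,.09)):
    m=(d<.04)&(P[...,2]>lo)&(P[...,2]<hi); q=P[m][:,:2].astype(np.float32)
    if len(q)>5: print(len(q),cv2.minAreaRect(q*1000))
E
```

```text
turn [-0.002 -0.001 -0.   ] shift before turn mm [-0.3 -3.9  1.5] after turn [-0.2 -3.9  1.5]
turn [ 3.139e+00 -1.000e-03  2.000e-03] shift before turn mm [-0.3 -3.9  1.5] after turn [-0.2  3.9 -1.5]
yaw y-axis deg 96.06096189630203 [0.64310273 0.00069751 0.19975345] [ 0.    0.54  0.44  1.48  0.   -0.1 ] [ 0.4  0.9 -0.4] 0.08526345173092385
[0.6428 0.0009 0.0421] 0.87 [327. 216.]
871 ((643.620849609375, -2.7742156982421875), (27.67574119567871, 39.75267791748047), 6.135624885559082)
1655 ((643.5866088867188, -2.7580947875976562), (27.740436553955078, 39.792057037353516), 6.135624885559082)
```

View pics/w1.png

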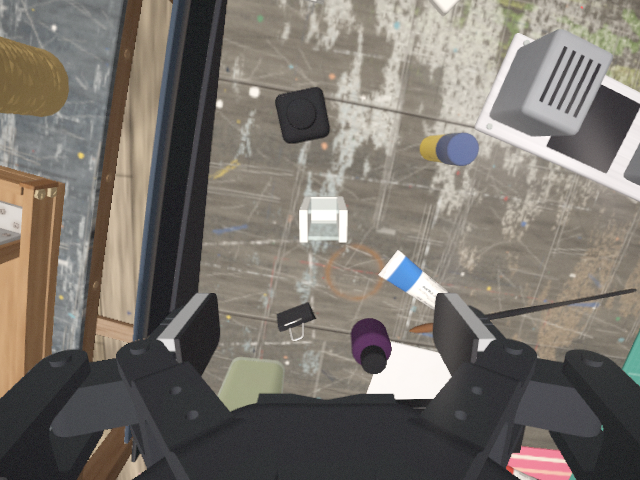

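The wrist view shows the tall cell at px (323,220), 3.5 mm off the jaw centre and square to it. The way down is clear.

Request:
{"name": "play_rows", "arguments": {
  "plan": [
    [0,-3.5,0.5,0,0,0,-1],
    [24,0,0,0,0,0,-1],
    [24,0,0,0,0,0,-1],
    [24,0,0,0,0,0,-1],
    [24,0,0,0,0,0,-1],
    [20,0,0,0,0,0,-1],
    [16,0,0,0,0,0,-1],
    [16,0,0,0,0,0,-1],
    [10,0,0,0,0,0,-1],
    [6,0,0,0,0,0,-1],
    [0,0,0,0,0,0,-1],
    [0,0,0,0,0,0,-1],
    [0,0,0,0,0,0,-1]
  ]
}}

```text
clock: 3.93
eef_pos: [0.6445, -0.0013, 0.0383]
tool_rot: [-0.038, 0.705, 0.038, 0.707]
ft_force: [1.0, 0.2, 0.4]
grip_width: 0.0853
```

Request:
{"name": "play_rows", "arguments": {
  "plan": [
    [2,-1.5,0,0,0,0,-1],
    [0,0,0,0,0,0,0.2],
    [0,0,0,0,0,0,0.4],
    [0,0,0,0,0,0,0.6],
    [0,0,0,0,0,0,0.8],
    [0,0,0,0,0,0,1],
    [0,0,0,0,0,0,1],
    [0,0,0,0,0,0,1],
    [0,0,0,0,0,0,1],
    [0,0,0,0,0,0,1],
    [0,0,0,0,0,0,1],
    [0,0,0,0,0,0,1]
  ]
}}

```text
clock: 4.93
eef_pos: [0.6442, -0.0028, 0.0354]
tool_rot: [-0.038, 0.706, 0.038, 0.706]
ft_force: [0.4, 1.5, 4.6]
grip_width: 0.0387
```

```bash
python3 -c "
from h import *
go(np.array([.529,.257,.2]),np.radians(165.6))"
```

```text
turn [-1.211e+00  1.000e-03  1.000e-03] shift before turn mm [-164.7  270.8  -86.3] after turn [-164.6  176.2  223. ]
turn [ 1.93e+00  1.00e-03 -1.00e-03] shift before turn mm [-164.7  270.8  -86.3] after turn [-164.6 -176.2 -223. ]
yaw y-axis deg 96.20297191310576 [ 0.64423039 -0.00283634  0.03541103] [-0.    0.63  0.16  1.1   0.   -0.11] [0.4 1.5 4.6] 0.03869457901908054
```

Request:
{"name": "play_rows", "arguments": {
  "plan": [
    [-5,0,0,0,0,0,1],
    [-15,0,0,0,0,0,1],
    [-20,0,0,0,0,0,1],
    [-20,0,0,0,0,0,1],
    [-20,0,0,0,0,0,1],
    [-20,0,0,0,0,0,1],
    [-20,0,0,0,0,0,1],
    [-20,0,0,0,0,0,1],
    [-15,0,0,0,0,0,1],
    [-10,0,0,0,0,0,1],
    [0,0,0,0,0,0,1]
  ]
}}

```text
clock: 5.85
eef_pos: [0.6445, -0.003, 0.2019]
tool_rot: [-0.038, 0.705, 0.038, 0.707]
ft_force: [-0.3, -0.4, -1.2]
grip_width: 0.0387
```

Request:
{"name": "play_rows", "arguments": {
  "plan": [
    [0,0,0,-0.05,0,0,1],
    [0,0,0,-0.08,0,0,1],
    [0,0,0,-0.08,0,0,1],
    [0,0,0,-0.08,0,0,1],
    [0,0,0,-0.08,0,0,1],
    [0,0,0,-0.08,0,0,1],
    [0,0,0,-0.08,0,0,1],
    [0,0,0,-0.08,0,0,1],
    [0,0,0,-0.08,0,0,1],
    [0,0,0,-0.08,0,0,1],
    [0,0,0,-0.08,0,0,1],
    [0,0,0,-0.08,0,0,1],
    [0,0,0,-0.08,0,0,1],
    [0,0,0,-0.08,0,0,1],
    [0,0,0,-0.08,0,0,1],
    [0,0,0,-0.04,0,0,1],
    [0,0,0,0,0,0,1]
  ]
}}

```text
clock: 7.27
eef_pos: [0.6427, -0.003, 0.1977]
tool_rot: [-0.432, 0.56, 0.434, 0.558]
ft_force: [-0.3, 0.3, -1.1]
grip_width: 0.0384
```

Request:
{"name": "play_rows", "arguments": {
  "plan": [
    [0,6,8,0,0,0,1],
    [0,12,15,0,0,0,1],
    [0,15,19,0,0,0,1],
    [0,15,19,0,0,0,1],
    [0,15,19,0,0,0,1],
    [0,15,19,0,0,0,1],
    [0,15,19,0,0,0,1],
    [0,15,19,0,0,0,1],
    [0,15,19,0,0,0,1],
    [0,15,19,0,0,0,1],
    [0,15,19,0,0,0,1],
    [0,12,15,0,0,0,1],
    [0,8,10,0,0,0,1],
    [0,3,4,0,0,0,1],
    [0,0,0,0,0,0,1],
    [0,0,0,0,0,0,1]
  ]
}}

```text
clock: 8.6
eef_pos: [0.5291, 0.2566, 0.1997]
tool_rot: [-0.433, 0.559, 0.433, 0.559]
ft_force: [-0.1, -1.2, -0.8]
grip_width: 0.0383
```

```bash
python3 - <<'E'
from h import *
go(np.array([.529,.257,.2]),np.radians(165.6))
c=camera("scene"); w=camera("wrist")
print([ (r["centre"],r["confidence"]) for r in pinpoint("tall_cell_mid",c)])
a=c["frame"][130:330,150:400]; cv2.imwrite("pics/s2.png",np.hstack([cv2.resize(a,(400,320)),cv2.resize(w["frame"],(400,320))])[:,:,::-1])
for r in pinpoint("stage",w): print(r)
P=cloud(w)
d=np.hypot(P[...,0]-.529,P[...,1]-.257)
m=(d<.15)&(P[...,2]>.072)&(P[...,2]<.088)
n,l,st,ce=cv2.connectedComponentsWithStats(m.astype(np.uint8))
for i in range(1,n):
    if st[i,4]>200:
        q=P[l==i]; print("head",st[i],cv2.minAreaRect(q[:,:2].astype(np.float32)*1000),q.mean(0).round(4))
E
```

```text
turn [-0.002 -0.001  0.   ] shift before turn mm [-0.3  0.2  0.4] after turn [-0.3  0.2  0.4]
turn [3.14e+00 0.00e+00 1.00e-03] shift before turn mm [-0.3  0.2  0.4] after turn [-0.3 -0.2 -0.4]
yaw y-axis deg 165.51064607461998 [0.52906765 0.25658244 0.19966517] [ 0.45  0.42  0.25  1.41 -0.   -0.87] [-0.1 -1.2 -0.8] 0.0383157022392514
[([0.3761, 0.1787, 0.0405], 0.96), ([0.3544, -0.0051, 0.0403], 0.85), ([0.3794, 0.2664, 0.0387], 0.76), ([0.5324, 0.2537, 0.2097], 0.62)]
{'centre': [0.5273, 0.2525, 0.0077], 'confidence': 0.65}
head [ 285   93   87   69 5772] ((507.9925842285156, 180.27874755859375), (52.67527770996094, 68.52571105957031), 75.5948486328125) [0.508  0.1798 0.0754]
head [475 169  31  55 558] ((385.6673583984375, 268.73321533203125), (21.67827606201172, 41.003379821777344), 12.758054733276367) [0.3899 0.2649 0.0773]
```

View pics/s2.png

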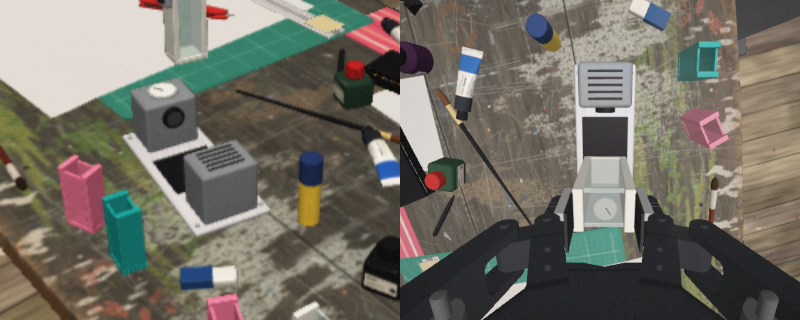

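The cell hangs upright between the pads over the stage and is aligned with the base. I lower it slowly.

Request:
{"name": "play_rows", "arguments": {
  "plan": [
    [8,0,0,0,0,0,1],
    [16,0,0,0,0,0,1],
    [20,0,0,0,0,0,1],
    [20,0,0,0,0,0,1],
    [20,0,0,0,0,0,1],
    [16,0,0,0,0,0,1],
    [14,0,0,0,0,0,1],
    [10,0,0,0,0,0,1],
    [8,0,0,0,0,0,1],
    [6,0,0,0,0,0,1],
    [4,0,0,0,0,0,1],
    [3,0,0,0,0,0,1],
    [0,0,0,0,0,0,1],
    [0,0,0,0,0,0,1]
  ]
}}

```text
clock: 9.97
eef_pos: [0.5294, 0.2572, 0.0554]
tool_rot: [-0.433, 0.559, 0.433, 0.559]
ft_force: [0.0, 0.4, -1.1]
grip_width: 0.0385
```

```bash
python3 - <<'E'
from h import *
go(np.array([.529,.257,.0454]),np.radians(165.6))
E
```

```text
turn [-0.001  0.001  0.001] shift before turn mm [10.   0.4 -0.3] after turn [10.   0.3 -0.3]
turn [ 3.14e+00  1.00e-03 -1.00e-03] shift before turn mm [10.   0.4 -0.3] after turn [10.  -0.3  0.3]
yaw y-axis deg 165.5280166894687 [0.52940159 0.25717029 0.05538153] [ 0.45  0.51  0.01  1.07  0.   -0.87] [ 0.   0.4 -1.1] 0.03854803696861849
```

Request:
{"name": "play_rows", "arguments": {
  "plan": [
    [2,0,0,0,0,0,1],
    [2,0,0,0,0,0,1],
    [2,0,0,0,0,0,1],
    [1,0,0,0,0,0,1],
    [1,0,0,0,0,0,1],
    [0.5,0,0,0,0,0,1],
    [0.5,0,0,0,0,0,1],
    [0,0,0,0,0,0,1],
    [0,0,0,0,0,0,1]
  ]
}}

```text
clock: 10.72
eef_pos: [0.5291, 0.257, 0.0459]
tool_rot: [-0.433, 0.559, 0.433, 0.559]
ft_force: [0.8, -0.2, -1.2]
grip_width: 0.0385
```

Request:
{"name": "play_rows", "arguments": {
  "plan": [
    [0.5,0,0,0,0,0,1],
    [0,0,0,0,0,0,1],
    [0.5,0,0,0,0,0,1],
    [0,0,0,0,0,0,1],
    [0,0,0,0,0,0,1]
  ]
}}

```text
clock: 11.13
eef_pos: [0.5292, 0.2571, 0.0454]
tool_rot: [-0.433, 0.559, 0.433, 0.559]
ft_force: [-0.8, 0.1, 2.5]
grip_width: 0.0383
```

Contact with the stage shows as about +3.7 N. I open the gripper gradually and then retreat straight up.

Request:
{"name": "play_rows", "arguments": {
  "plan": [
    [0.5,0,0,0,0,0,1],
    [0,0,0,0,0,0,1],
    [0,0,0,0,0,0,0.1],
    [0,0,0,0,0,0,-0.2],
    [0,0,0,0,0,0,-0.6],
    [0,0,0,0,0,0,-0.8],
    [0,0,0,0,0,0,-0.8],
    [0,0,0,0,0,0,-0.8],
    [0,0,0,0,0,0,-0.8],
    [0,0,0,0,0,0,-0.8],
    [0,0,0,0,0,0,-0.8]
  ]
}}

```text
clock: 12.05
eef_pos: [0.5291, 0.257, 0.0443]
tool_rot: [-0.433, 0.559, 0.433, 0.559]
ft_force: [0.2, -0.8, 0.0]
grip_width: 0.0767
```

```bash
python3 - <<'E'
from h import *
go(np.array([.529,.257,.2]),np.radians(165.6))
w=camera("scene"); save(w,"s3.png",(190,130,350,290),3.5)
E
```

```text
turn [-0.001 -0.    -0.   ] shift before turn mm [-1.557e+02  1.000e-01  0.000e+00] after turn [-1.557e+02  1.000e-01  0.000e+00]
turn [ 3.14 -0.    0.  ] shift before turn mm [-1.557e+02  1.000e-01  0.000e+00] after turn [-1.557e+02 -1.000e-01 -0.000e+00]
yaw y-axis deg 165.52516201909123 [0.52905303 0.25696829 0.04432971] [ 0.45  0.52 -0.    1.05  0.   -0.87] [ 0.2 -0.8  0. ] 0.07668115949871639
```

View pics/s3.png

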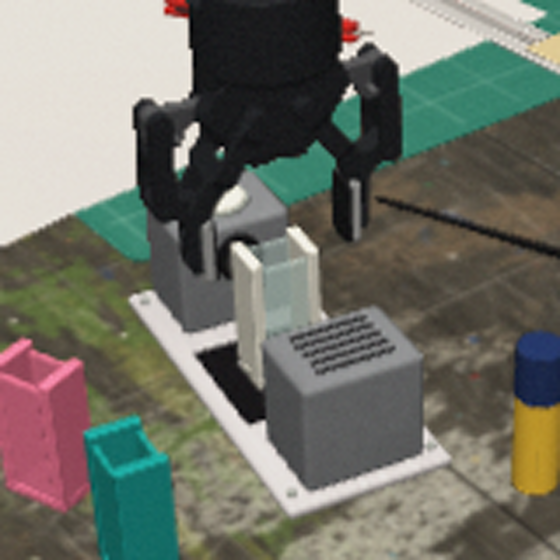

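The cell stands upright on the stage at crop px (278,300), and both fingers are clear of it. I retreat up, then back toward the start side.

Request:
{"name": "play_rows", "arguments": {
  "plan": [
    [-6,0,0,0,0,0,-0.8],
    [-14,0,0,0,0,0,-0.8],
    [-20,0,0,0,0,0,-0.8],
    [-20,0,0,0,0,0,-0.8],
    [-20,0,0,0,0,0,-0.8],
    [-20,0,0,0,0,0,-0.8],
    [-20,0,0,0,0,0,-0.8],
    [-20,0,0,0,0,0,-0.8],
    [-20,0,0,0,0,0,-0.8],
    [-20,0,0,0,0,0,-0.8],
    [0,15,0,0,0,0,-0.8],
    [0,25,0,0,0,0,-0.8],
    [0,25,0,0,0,0,-0.8],
    [0,25,0,0,0,0,-0.8],
    [0,25,0,0,0,0,-0.8],
    [0,25,0,0,0,0,-0.8],
    [0,15,0,0,0,0,-0.8],
    [0,0,0,0,0,0,-0.8],
    [0,0,0,0,0,0,-0.8]
  ]
}}

```text
clock: 13.68
eef_pos: [0.379, 0.2961, 0.2251]
tool_rot: [-0.434, 0.558, 0.433, 0.559]
ft_force: [-0.1, -0.1, 0.7]
grip_width: 0.0766
```

```bash
python3 - <<'E'
from h import *
c=camera("top"); s=camera("scene")
cv2.imwrite("pics/f.png",np.hstack([cv2.resize(c["frame"][170:270,200:340],(400,286)),cv2.resize(s["frame"][150:290,190:386],(400,286))])[:,:,::-1])
for k in(c,s):
    P=cloud(k); d=np.hypot(P[...,0]-.529,P[...,1]-.257)
    m=(d<.032)&(P[...,2]>.075)&(P[...,2]<.105); q=P[m]
    if len(q)>5: print(len(q),cv2.minAreaRect(q[:,:2].astype(np.float32)*1000),np.percentile(q[:,2],[50,98]))
    print([(np.round(r["centre"],3),round(r["confidence"],2)) for r in pinpoint("tall_cell_mid",k)+pinpoint("short_cell_mid",k)])
E
```

```text
182 ((529.349365234375, 257.2723083496094), (27.98259162902832, 39.84682083129883), 74.68220520019531) [0.08723159 0.09272879]
[(array([0.527, 0.255, 0.048]), 0.97), (array([0.376, 0.187, 0.042]), 0.85), (array([ 0.357, -0.006,  0.039]), 0.8), (array([0.386, 0.268, 0.037]), 0.8), (array([ 0.434, -0.039,  0.023]), 0.89), (array([0.528, 0.26 , 0.007]), 0.49)]
277 ((526.7991943359375, 258.5240478515625), (32.96931076049805, 41.56462860107422), 72.74161529541016) [0.08352196 0.09091876]
[(array([0.531, 0.261, 0.053]), 0.88), (array([ 0.357, -0.001,  0.042]), 0.88), (array([0.382, 0.269, 0.038]), 0.81), (array([0.38 , 0.178, 0.04 ]), 0.61), (array([ 0.438, -0.038,  0.02 ]), 0.78)]
```

View pics/f.png

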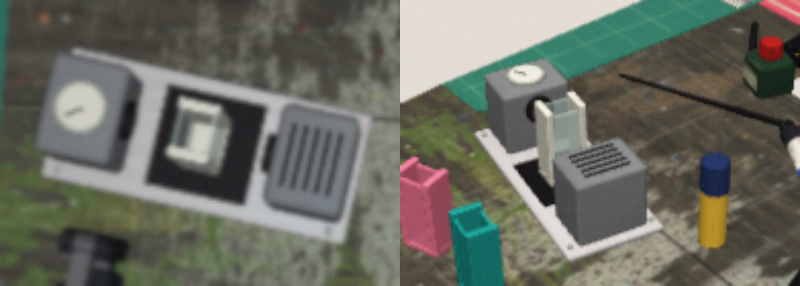

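The cell stands in the middle of the stage (left half px (198,130)), with its white walls at the open sides and its clear panes facing both heads. I hand the job in.

```bash
python3 -c "
from h import *
print(job_done())"
```

```text
the job is handed in; nothing more can be done
None
```

The tall glass cell is standing upright in the middle of the black stage, with its clear faces towards the lamp and meter heads. I gripped it by its frosted walls, lowered it until it just touched the stage (about 4 N), let go and moved the arm clear. The job was handed in at about 14 s; it reports no verdict.

- **Position:** by the top camera's depth, the cell's centre is at (0.529, 0.257), within 1 mm of the stage centre I measured.
- **Turn:** the top camera puts it about 1° off the light path. The scene camera's coarser fit gave about 3° and 2–3 mm off. Both are well inside the limits.
- **Height:** its top edge measured about 91–93 mm above the table, where 90 mm is expected. The network put the cell's middle at 48 and 53 mm, where 50 mm is expected.
- **Short cell:** its measured position matches the start to within the 4 mm the networks are good for, so it was not moved.

No check failed. I judged upright only by eye in the pictures and from the level top edge, not by a separate tilt measurement.

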